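# Put the three panel spares back into their own stock trays

## Task

The three control-panel spares have been put back into each other's trays: move each one into the blue tray whose card has its own colour (red push button, yellow beacon, green selector), using the empty black tray as the free spot to get one out of the way first. Handle one at a time, set each down gently, upright and flat on a tray floor, never on the bench and never dropped; the black tray ends up empty, and the carton, jar and screwdriver are left alone.

Things in the scene. Friction and masses are not known exactly. Their poses are not given: they have to be found in the camera images.
- stop_button: Red mushroom push button: round grey housing 46 mm in diameter and 52 mm tall, carrying a red mushroom head 42 mm across; 76 mm tall overall, about 160 g, stands upright. Origin: centre of its underside; z up. Starts standing in a tray that belongs to another part. It can be gripped from above across the grey housing, in any direction.
- beacon: Yellow beacon lamp: round grey housing 46 mm in diameter and 52 mm tall, carrying a yellow dome 40 mm across; 76 mm tall overall, about 160 g, stands upright. Origin: centre of its underside; z up. Starts standing in a tray that belongs to another part. It can be gripped from above across the grey housing, in any direction.
- selector: Green selector switch: round grey housing 46 mm in diameter and 52 mm tall, carrying a green disc 40 mm across with a raised green bar handle on it; 76 mm tall overall, about 160 g, stands upright. Origin: centre of its underside; z up. Starts standing in a tray that belongs to another part. It can be gripped from above across the grey housing, in any direction.
- tray_red: Fixed blue stock tray: square, 80 mm outside, 72 mm inside, floor 6 mm above the bench, 4 mm walls with the rim 16 mm above the bench; room for one part only. Origin: centre of its underside, on the bench, in the middle of the square; z up. From its -x side (the side roughly towards the robot) a flat tab 26 mm long and 16 mm high sticks out, with a red card on top. Home of the red push button.
- tray_yellow: Fixed blue stock tray: square, 80 mm outside, 72 mm inside, floor 6 mm above the bench, 4 mm walls with the rim 16 mm above the bench; room for one part only. Origin: centre of its underside, on the bench, in the middle of the square; z up. From its -x side (the side roughly towards the robot) a flat tab 26 mm long and 16 mm high sticks out, with a yellow card on top. Home of the yellow beacon lamp.
- tray_green: Fixed blue stock tray: square, 80 mm outside, 72 mm inside, floor 6 mm above the bench, 4 mm walls with the rim 16 mm above the bench; room for one part only. Origin: centre of its underside, on the bench, in the middle of the square; z up. From its -x side (the side roughly towards the robot) a flat tab 26 mm long and 16 mm high sticks out, with a green card on top. Home of the green selector switch.
- tray_spare: Fixed black stock tray: square, 80 mm outside, 72 mm inside, floor 6 mm above the bench, 4 mm walls with the rim 16 mm above the bench; room for one part only. Origin: centre of its underside, on the bench, in the middle of the square; z up. No tab and no card. Empty at the start: the free spot.
- carton: Bystander: closed brown carton 70 x 100 x 50 mm, loose, beyond the trays. Origin: centre of its underside.
- jar: Bystander: small jar with white cap, 52 mm in diameter, 65 mm tall, loose, beyond the trays. Origin: centre of its underside.
- screwdriver: Bystander: screwdriver about 180 mm long lying on the bench beyond the trays. Origin: underside, about mid-length; x along the blade.
Mind the look-alikes: they are no part of the job. Leave any purple look-alike of the beacon alone.

How it is judged:
By the outcome, as a careful person would: the job done as asked, in the order asked, and still so for the second after the job is handed in, with the robot touching nothing.
It also fails if it takes over 106 s, if anything falls off the work surface, if the arm or the gripper's body presses on something with over 40 N, if the wrist force passes 120 N, or if a joint passes its speed limit or range.

## Robot

A 7-joint arm with a two-finger parallel gripper is mounted at the origin on the work surface. World frame = base frame: x ahead of the robot, y to its left, z up, the work surface at z = 0. Lengths are in m, angles in rad, forces in N, time in s.
With the tool pointing down it reaches from about 0.425 to 0.95 m from the base axis. Payload 4.7 kg.
Tool frame: the origin (TCP) lies on the centre line of the jaws, within the pads' length; the fingertips stand robot.nose_length ahead of it and the grasp point (between the pads) lies 8 mm behind it (robot.nose_length is the distance from the TCP to the fingertips, in m); z points along the fingers, x is the direction in which the jaws open and shut, and the axes are right-handed (so a half turn about z gives the same grasp; the last joint's range is limited). The gripper opens to 85 mm and grips with 20 to 120 N. Pads are 22 mm wide; open, the fingers measure 114 mm over their backs; the gripper's body (76 mm by 85 mm) begins 54 mm behind the grasp point. The pads swing forward as they close: fully open they stand 13 mm farther back than shut.
Start: joints at [1.291, 0.469, -0.049, 1.532, 0.024, 1.141, -0.082], TCP at [0.168, -0.654, 0.216] pointing down, gripper open.
Joint ranges: [-2.59, 2.59], [-0.33, 1.99], [-1.39, 1.29], [0.1, 2.45], [-1.04, 4.18], [0.21, 1.99], [-2.66, 2.66]. Speed limits (rad/s): [2.57, 2.57, 3.14, 3.14, 3.14, 3.14, 3.14].

## Interface

Orientations are given as [roll, pitch, yaw] about the fixed x, y, z axes, in that order (R = Rz(yaw) Ry(pitch) Rx(roll)).
In Python, from plant import robot gives the robot as it stands. Calls block until the motion is done:
- robot.goto(position, orientation): joint-space move of the TCP to a pose.
- robot.move_straight(position, vel=0.15, attitude=None, contact_N=None): straight line of the TCP; attitude=None keeps the orientation; vel is the mean speed in m/s. With contact_N (N) it stops when the force on the tool has changed by that much, and returns True; else False.
- robot.move_joints(angles): joint-space move.
- robot.grip(opening, strength=None): opening from 0.0 (shut) to 1.0 (fully open); strength is the grip in N (None keeps the last); returns when the fingers have stopped.
- robot.sleep(seconds).
- robot.inverse_kinematics(position, orientation): joint angles nearest the present ones, or None.
- robot.sense(): the state.
- robot.grab_frame(name): name is "scene" or "top"; returns a dict with "image" (400x640x3 uint8, red, green, blue), "range_z" (400x640 float32, m along the optical axis (not along the pixel's ray), 0 where there is no reading), "fx", "fy", "cx", "cy" (pixels), "R" (3x3) and "t" (3): a world point X has camera coordinates R X + t. Camera axes: x right, y down, z forward; pixel columns grow to the right and rows downward; lengths in m; the calibration is good to about 2 mm. A picture is of the moment at which its call begins.
A pose or a line that the arm cannot do raises robot.IKError and nothing moves.
- robot.close_job(): hands the job in, once; it reports no verdict.
The state is a dict: "t": time; "joint_pos": joint angles; "joint_velocities": joint speeds; "effort": joint torques, N m; "tcp_pos": TCP position; "tcp_rot": TCP orientation; "wrist_force": force on the tool from outside, world axes, zero at the start; "torque": the same for the moment, N m; "opening": opening from 0.0 (shut) to 1.0 (fully open).
Only numpy, scipy, OpenCV 4.12 (cv2) and the standard library are available. Lean on these libraries where they do the work, as an engineer would, in place of code of your own. Each camera call takes 0.05 s, during which the arm holds its last target. There are 200 camera calls.

## Working session

There is one attempt and no reset: what is moved stays moved. The work goes in short steps, each a Python script; the robot and the scene stay as the last script left them, time stands still between calls to the robot, and variables do not carry over. Pictures are saved under pics/ and viewed, about 12 in all and at most 16, crops included, and the job is handed in when it is done.

```bash
mkdir -p pics; ls; python3 - <<'E'
from plant import robot
import cv2,numpy as np
print(robot.nose_length, robot.sense())
for n in ("scene","top"):
    f=robot.grab_frame(n); cv2.imwrite(f"pics/{n}0.png",f["image"][:,:,::-1]); np.savez(f"pics/{n}0.npz",**f)
    print(n,f["fx"],f["cx"],f["cy"],f["R"],f["t"],(f["range_z"]>0).mean())
E
```

```text
pics
0.011 {'t': 0.0, 'joint_pos': array([ 1.29107115,  0.46942376, -0.04860206,  1.53373975,  0.02408718,
        1.14099001, -0.08228314]), 'joint_velocities': array([-5.96354440e-04,  4.62309776e-05,  2.50159320e-04,  5.29566978e-05,
        5.59400954e-04,  8.70633372e-04, -1.79128461e-04]), 'effort': array([-4.01827920e-04, -5.10301888e+01, -4.62896540e-02, -2.37710917e+01,
        1.07878429e-02,  7.52274238e-03,  1.59386701e-05]), 'tcp_pos': array([ 0.16739539, -0.65325743,  0.21485399]), 'tcp_rot': array([ 3.14153335e+00,  1.97483635e-03, -1.31992071e+00]), 'wrist_force': array([-0.23040363, -0.03400676, -0.30870668]), 'torque': array([-0.02384769,  0.01988789, -0.04277663]), 'opening': 0.9964489405050955}
scene 375.523740126199 319.29262006010913 202.58759344409034 [[ 0.47368747  0.88067287  0.0059568 ]
 [ 0.67080954 -0.35640921 -0.65037453]
 [-0.57064414  0.31207015 -0.75959034]] [-0.29343721 -0.39479115  1.35354881] 0.99584765625
top 400.32413658908615 312.94677607995834 200.39914540557112 [[-0.00389066 -0.99967277 -0.02528268]
 [-0.99527009  0.00632524 -0.09694037]
 [ 0.09706856  0.02478593 -0.99496902]] [0.02521575 0.64587985 0.99267649] 0.99603515625
```

View pics/scene0.png

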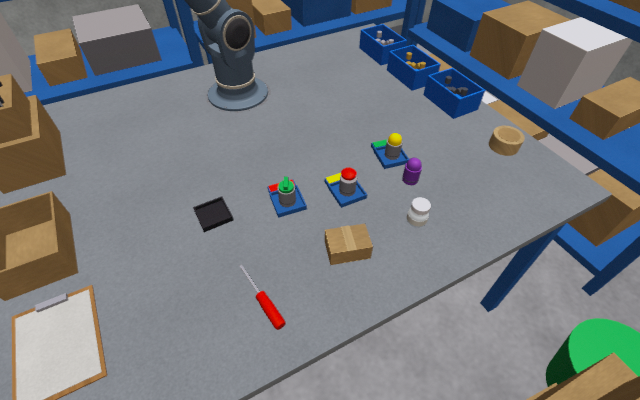

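View pics/top0.png

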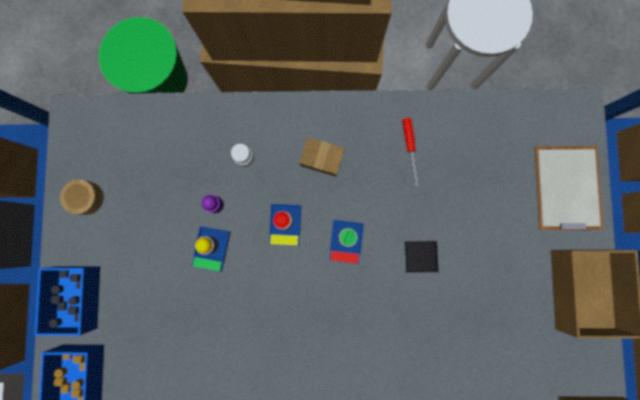

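The scene view shows the selector in the red-carded tray (287,195), the button in the yellow one (348,182) and the beacon in the green one (393,148). The purple look-alike is at (412,170) and the black tray at (213,213). The top view agrees: selector (347,238), button (283,220), beacon (205,246), purple (211,204) and black tray (421,256). Next I'll measure positions in both views.

```bash
cat > vis.py <<'E'
import cv2, numpy as np
def cloud(f):
    z=f["range_z"].astype(float); v,u=np.indices(z.shape)
    c=np.stack([(u-f["cx"])/f["fx"]*z,(v-f["cy"])/f["fy"]*z,z],-1)
    return (c-f["t"])@f["R"]          # R^T (c-t)
HUE={"red":[(0,8),(172,180)],"yellow":[(20,34)],"green":[(50,75)],"blue":[(100,122)],"purple":[(130,160)]}
def colour(f,name):
    h=cv2.cvtColor(np.ascontiguousarray(f["image"]),cv2.COLOR_RGB2HSV)
    if name=="black": return h[...,2]<45
    return np.any([(h[...,0]>=a)&(h[...,0]<=b) for a,b in HUE[name]],0)&(h[...,1]>110)&(h[...,2]>50)
def blobs(mask,n):
    k,l,s,_=cv2.connectedComponentsWithStats(mask.astype(np.uint8))
    return [l==i for i in range(1,k) if s[i,4]>=n]
def tops(f,P,name,zmin=.045,n=25):
    """(median xyz, mid-extent xy, size xy, zmax) for raised coloured blobs on the bench"""
    box=(P[...,0]>.3)&(P[...,0]<1)&(abs(P[...,1])<.55)&(P[...,2]<.12)
    for b in blobs(colour(f,name)&box&(P[...,2]>zmin),n):
        q=P[b]; lo,hi=np.percentile(q[:,:2],[2,98],0)
        yield np.median(q,0),(lo+hi)/2,hi-lo,np.percentile(q[:,2],95),b.sum()
def rects(f,P,name,n=150):
    box=(P[...,0]>.3)&(P[...,0]<1)&(abs(P[...,1])<.38)&(P[...,2]<.03)&(P[...,2]>-.01)
    for b in blobs(colour(f,name)&box,n):
        q=P[b]; yield cv2.minAreaRect((q[:,:2]*1000).astype(np.float32)),np.percentile(q[:,2],[10,50,95])
E
cat > meas.py <<'E'
import numpy as np; from vis import *
np.set_printoptions(precision=4,suppress=True)
for n in ("top","scene"):
    f=dict(np.load(f"pics/{n}0.npz")); P=cloud(f); print("==",n)
    b=(P[...,0]>.3)&(P[...,0]<.4)&(abs(P[...,1])<.2); print("bench z",np.median(P[b][:,2]))
    for c in ("red","yellow","green","purple"):
        for t in tops(f,P,c): print(c,*t)
        for r in rects(f,P,c,40): print(" card",c,*r)
    for c in ("blue","black"):
        for r in rects(f,P,c): print(c,*r)
E
python3 meas.py
```

```text
== top
bench z -0.0009154711071449383
red [0.5941 0.0976 0.0785] [0.5954 0.0976] [0.0367 0.0356] 0.08198917045889208 210
 card red ((823.2153930664062, -231.6089324951172), (96.19085693359375, 30.383087158203125), 7.188405990600586) [0.0173 0.0223 0.0265]
 card red ((501.1907958984375, -56.71741485595703), (68.0594482421875, 23.33749771118164), 82.88670349121094) [0.0129 0.0151 0.0179]
yellow [0.5342 0.2897 0.0766] [0.5341 0.2916] [0.034  0.0334] 0.08245977641652277 196
 card yellow ((545.9776000976562, 97.9242935180664), (67.47966003417969, 22.54418182373047), 86.87711334228516) [0.0128 0.015  0.0181]
green [ 0.5522 -0.064   0.0673] [ 0.5522 -0.0646] [0.0342 0.0346] 0.08241699378846848 206
 card green ((484.65252685546875, 297.38165283203125), (68.19224548339844, 23.10867691040039), 79.69309997558594) [0.0127 0.0149 0.0179]
purple [0.6371 0.2759 0.0696] [0.6385 0.2785] [0.039  0.0343] 0.0760376046520039 238
blue ((601.0390014648438, 95.72144317626953), (79.50536346435547, 79.67489624023438), 86.94929504394531) [0.0027 0.0057 0.0161]
blue ((555.4423217773438, -64.6353530883789), (81.
[... 1072 characters left out ...]
7.3756103515625), (47.844783782958984, 22.88616371154785), 86.0079345703125) [0.0147 0.0166 0.0186]
purple [0.6487 0.2738 0.0641] [0.6442 0.2772] [0.0356 0.0322] 0.07661048740084132 217
 card purple ((648.79345703125, 270.826171875), (42.380741119384766, 17.181446075439453), 35.102874755859375) [0.0049 0.0182 0.0283]
blue ((525.5692138671875, 290.982421875), (82.34246063232422, 111.34197998046875), 78.69334411621094) [0.0047 0.0084 0.0174]
blue ((589.4514770507812, 96.82244873046875), (80.05204010009766, 104.83465576171875), 86.57816314697266) [0.0048 0.008  0.0172]
blue ((551.1929931640625, -62.310646057128906), (79.7754898071289, 91.14958190917969), 82.7877426147461) [0.0045 0.0079 0.0173]
```

Both views agree to about 4 mm. Part tops are at 0.082 (6 + 76 mm), card offset is 53 mm and tray outside is 80 mm. Starting with selector → spare tray.

```bash
cat > arm.py <<'E'
import numpy as np
from plant import robot
TRAY={"red":(.555,-.0643,-.13),"yellow":(.601,.0962,-.053),"green":(.536,.288,-.185),"spare":(.502,-.2525,0.)}
ZT,ZG=.22,.033
def above(x,y,yaw):
    best=None
    for k in (-np.pi/2,np.pi/2):                       # jaws across the tray's y axis, either way round
        q=robot.inverse_kinematics([x,y,ZT],[np.pi,0,yaw+k])
        if q is not None:
            d=abs(q-robot.sense()["joint_pos"]).max()
            if best is None or d<best[0]: best=(d,yaw+k)
    robot.goto([x,y,ZT],[np.pi,0,best[1]])
def say(m):
    s=robot.sense(); print(m,"t%.1f"%s["t"],s["tcp_pos"].round(4),"F",s["wrist_force"].round(1),"open %.3f"%s["opening"])
def pick(x,y,yaw):
    robot.grip(.9,40); above(x,y,yaw)
    robot.move_straight([x,y,.1],.2)
    hit=robot.move_straight([x,y,ZG],.08,contact_N=8); say(f"down hit={hit}")
    if hit: raise SystemExit("unexpected contact")
    robot.grip(0,40); say("gripped")
    robot.move_straight([x,y,ZG+.03],.05); say("lifted"); robot.move_straight([x,y,ZT],.2)
def place(tray):
    x,y,yaw=TRAY[tray]; above(x,y,yaw); say("over")
    robot.move_straight([x,y,ZG+.03],.2)
    robot.move_straight([x,y,ZG+.006],.06)
    hit=robot.move_straight([x,y,ZG-.004],.015,contact_N=3); say(f"set down hit={hit}")
    robot.grip(.9); say("released")
    robot.move_straight([x,y,.1],.08); robot.move_straight([x,y,ZT],.25)
def shot(tag):
    import cv2
    for n in ("scene","top"):
        f=robot.grab_frame(n); np.savez(f"pics/{n}{tag}.npz",**f); cv2.imwrite(f"pics/{n}{tag}.png",f["image"][:,:,::-1])
E
python3 - <<'E'
from arm import *
pick(.5535,-.064,-.13); shot(1); say("up")
E
```

```text
down hit=False t4.6 [ 0.554  -0.0639  0.0334] F [-0.6 -0.5  0.4] open 0.900
gripped t5.0 [ 0.5539 -0.064   0.0339] F [-0.5  0.1  6.5] open 0.509
lifted t5.7 [ 0.5533 -0.0641  0.0629] F [-0.   0.2 -0.6] open 0.514
up t6.8 [ 0.5525 -0.0641  0.2184] F [-0.  -0.2 -2.2] open 0.510
```

View pics/scene1.png

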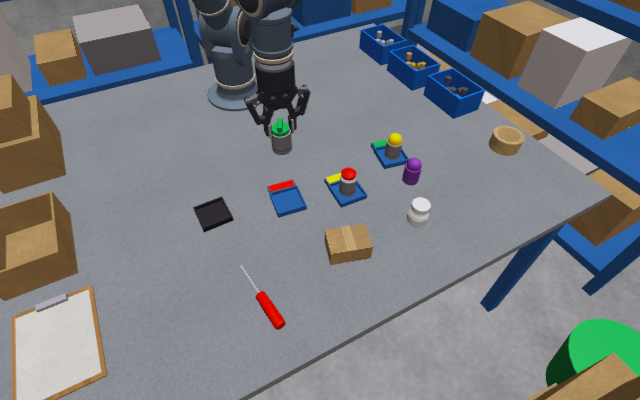

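The selector hangs upright in the jaws at (281,135), and the red tray at (288,198) is empty. Now setting it down in the spare tray.

```bash
python3 - <<'E'
from arm import *
place("spare")
above(.597,.0977,-.053); shot(2); say("next")
from vis import *
f=dict(np.load("pics/scene2.npz")); P=cloud(f)
for c in ("green","red"):
    for t in tops(f,P,c): print(c,*t)
for r in rects(f,P,"blue"): print(*r)
import cv2; cv2.imwrite("pics/c2.png",cv2.resize(f["image"][120:260,160:440,::-1],None,fx=2.5,fy=2.5))
E
```

```text
over t7.6 [ 0.5022 -0.2513  0.2197] F [ 1.   0.7 -1.5] open 0.507
set down hit=True t9.5 [ 0.5022 -0.2526  0.0339] F [0.3 0.2 4. ] open 0.509
released t9.9 [ 0.5012 -0.2524  0.0329] F [-0.6  0.4  0.3] open 0.901
next t13.0 [0.5974 0.0955 0.2196] F [-0.7 -0.   0.1] open 0.896
green [ 0.50823373 -0.25216224  0.06803739] [ 0.50349598 -0.2518443 ] [0.03637415 0.03508027] 0.08263219911653684 196
red [0.60190315 0.09546658 0.07952152] [0.59903232 0.09780348] [0.03385029 0.03490639] 0.0827886139003252 157
((525.8505249023438, 290.3695373535156), (80.80502319335938, 107.84878540039062), 78.4882583618164) [0.00459224 0.00839257 0.01763699]
((589.1527709960938, 97.22425842285156), (82.01219940185547, 105.931396484375), 87.31159973144531) [0.00462167 0.0078043  0.01726817]
((553.5922241210938, -62.75596237182617), (80.11778259277344, 87.71988677978516), 82.07731628417969) [0.00468703 0.00721398 0.01716001]
```

View pics/c2.png

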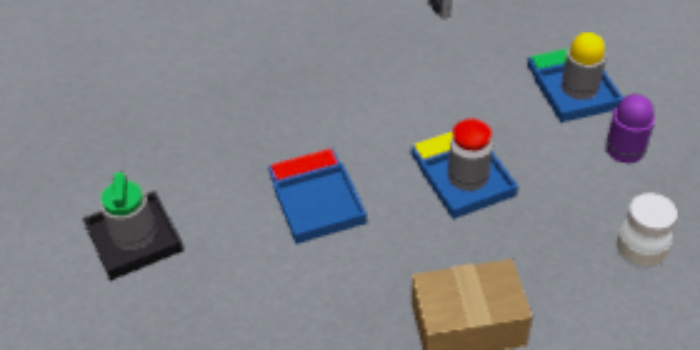

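The selector stands flat in the black tray at crop position (125,220), top at z 0.083, and the red tray at (320,200) is free. Now button → red and beacon → yellow.

```bash
cat > chk.py <<'E'
from arm import *; from vis import *; import sys
tag=sys.argv[1]; shot(tag); f=dict(np.load(f"pics/scene{tag}.npz")); P=cloud(f)
for c in ("red","yellow","green","purple"):
    for t in tops(f,P,c): print(c,t[1].round(4),"ztop %.4f"%t[3])
cv2.imwrite(f"pics/c{tag}.png",cv2.resize(f["image"][120:260,160:440,::-1],None,fx=2.5,fy=2.5))
E
python3 - <<'E'
from arm import *
pick(.597,.0977,-.053); place("red"); above(.536,.291,-.185); say("next")
E
python3 chk.py 3
```

```text
down hit=False t15.2 [0.5974 0.098  0.0334] F [ 0.7  0.7 -0. ] open 0.899
gripped t15.6 [0.5974 0.0979 0.0339] F [-1.1 -0.5  5.6] open 0.510
lifted t16.4 [0.5968 0.0975 0.0629] F [-1.   0.7 -2.5] open 0.511
over t18.0 [ 0.5545 -0.0642  0.2192] F [ 0.5  0.1 -2. ] open 0.512
set down hit=True t19.9 [ 0.5552 -0.0643  0.034 ] F [-0.6 -0.5  4.4] open 0.508
released t20.4 [ 0.554  -0.0645  0.0328] F [0.9 0.  0.5] open 0.895
next t23.3 [0.5369 0.2891 0.2193] F [-0.5  0.2  0.3] open 0.901
red [ 0.5568 -0.0647] ztop 0.0826
yellow [0.5383 0.2902] ztop 0.0829
green [ 0.5038 -0.2518] ztop 0.0829
purple [0.6444 0.2777] ztop 0.0767
```

View pics/c3.png

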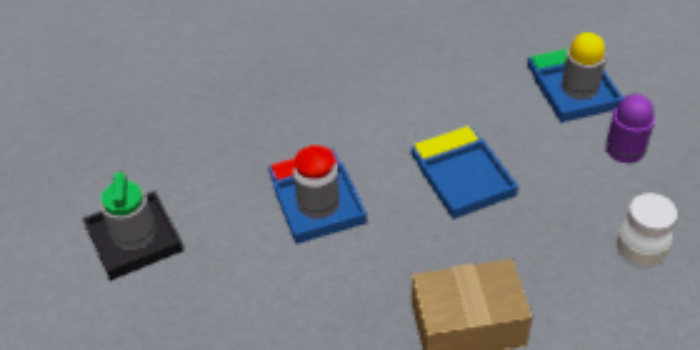

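The button stands in the red tray at crop position (317,180), and the yellow tray at (465,170) is free. Next, the beacon.

```bash
python3 - <<'E'
from arm import *
pick(.5365,.2905,-.185); place("yellow"); above(.502,-.2525,0); say("next")
E
python3 chk.py 4
```

```text
down hit=False t25.6 [0.5368 0.2909 0.0334] F [ 0.2  0.7 -0.8] open 0.902
gripped t26.0 [0.537  0.2912 0.034 ] F [ 0.5 -0.2  5.5] open 0.511
lifted t26.8 [0.5364 0.2902 0.0629] F [-0.7 -0.9 -2.4] open 0.514
over t28.5 [0.6002 0.0975 0.2194] F [-0.3  0.7 -2.7] open 0.514
set down hit=True t30.5 [0.6012 0.0962 0.0341] F [-0.3 -0.4  3.9] open 0.513
released t30.9 [0.6001 0.0956 0.0327] F [-0.8 -0.9 -0.7] open 0.901
next t33.9 [ 0.5026 -0.2508  0.22  ] F [0.4 0.4 1.3] open 0.900
red [ 0.5573 -0.0649] ztop 0.0826
yellow [0.6016 0.0944] ztop 0.0829
green [ 0.5036 -0.2518] ztop 0.0831
purple [0.6441 0.2776] ztop 0.0764
```

View pics/c4.png

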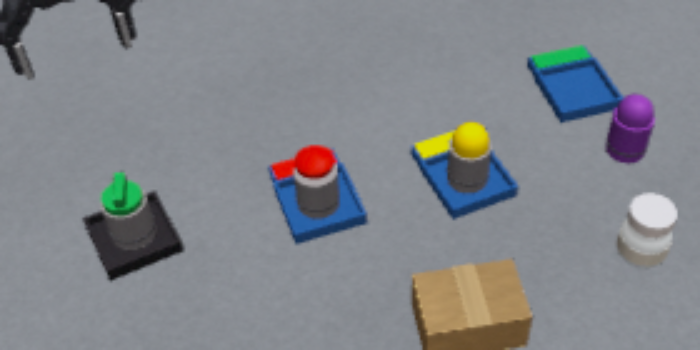

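The beacon stands in the yellow tray at crop position (470,160), and the green tray at (575,85) is free. The selector goes last, and then the arm retreats.

```bash
python3 - <<'E'
from arm import *
pick(.5022,-.2525,0); place("green"); robot.move_joints([1.291,.469,-.049,1.532,.024,1.141,-.082]); say("home")
E
python3 chk.py 5
```

```text
down hit=False t36.2 [ 0.5027 -0.2525  0.0334] F [-0.4  0.6 -0.3] open 0.902
gripped t36.6 [ 0.5025 -0.2526  0.0338] F [-1.   1.3  5.8] open 0.511
lifted t37.3 [ 0.502  -0.2526  0.0629] F [ 0.2 -0.5 -1.1] open 0.512
over t40.2 [0.5368 0.2866 0.2197] F [-0.2 -0.2 -1. ] open 0.510
set down hit=True t42.1 [0.5362 0.2882 0.0339] F [-0.3 -0.1  4.8] open 0.506
released t42.6 [0.5355 0.2874 0.0326] F [ 0.2  0.3 -0.1] open 0.904
home t47.7 [ 0.1691 -0.6536  0.2157] F [-0.1 -0.2 -0.3] open 0.897
red [ 0.5574 -0.0648] ztop 0.0830
yellow [0.602  0.0936] ztop 0.0825
green [0.5367 0.2878] ztop 0.0836
purple [0.6444 0.2774] ztop 0.0762
```

View pics/c5.png

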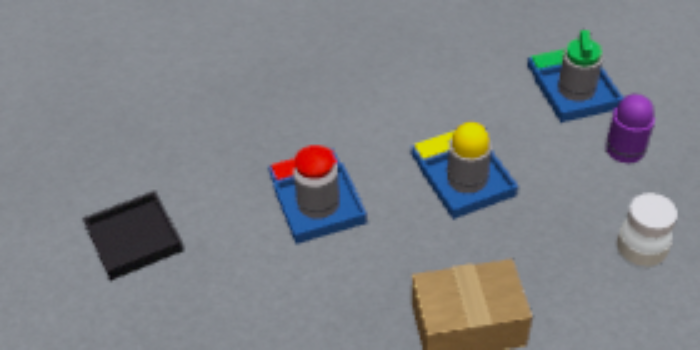

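View pics/top5.png

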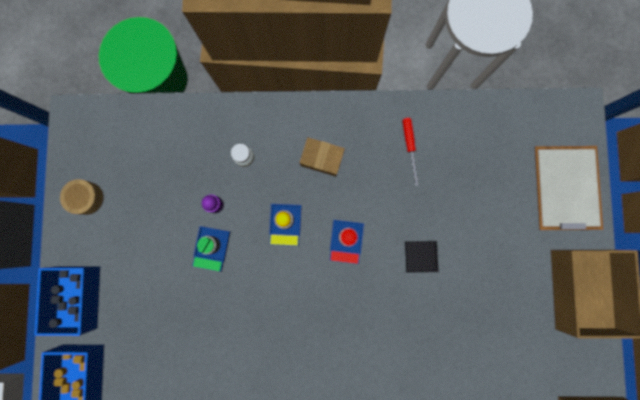

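The top view shows every part in its own tray: selector (207,245), beacon (284,219) and button (348,237). The black tray at (421,256) is empty, and the bystanders and purple look-alike are where they were. Handing in.

```bash
python3 -c "
from plant import robot
robot.close_job()"
```

```text
the job is handed in; nothing more can be done
```

All three spares are now in their own trays, and I handed the job in after about 48 s of robot time. I moved the selector to the black tray first. Then the button went to the red tray, the beacon to the yellow one, and the selector to the green one. Each part was lowered slowly and released only after light contact with the tray floor (about 4–5 N).

The last checks, with the arm back at its start pose:
- **Parts:** all three stand upright with tops at 0.083–0.084 m, against the 0.082 m expected. Each is within about 3 mm of its tray centre, close to the 2–4 mm measuring error.
- **Rest of the scene:** the black tray is empty. The carton, jar, screwdriver and purple look-alike look the same in the top view before and after.

No check failed. The two cameras disagreed by up to about 4 mm along x in the first measurement, and once by 6 mm for the purple look-alike, which was well inside the 13 mm clearance in the trays.

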